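# Put the brass die away and latch the sealed tool case

### The job

Put the brass hand die with the wooden grip flat into the empty cradle in the green case, then swing the lid down and press it against its rubber seal until the catch on the front clicks and holds it shut by itself. Press gently and by feel (how far down it clicks differs from case to case, and more than 25 N cracks the lid), do not slam the lid, and leave the other things on the bench and the second die in the case where they are.

Things in the scene. Friction and masses are not known exactly. Their poses are not given: they have to be found in the camera images.
- die: The die to put away: brass base 72 x 26 x 12 mm (length along its x, width along its y) with a wooden grip bar 64 x 20 mm along its top from 12 to 34 mm height; 0.2 kg. Origin: centre of its underside, z up. Grip the wood across its 20 mm width. It may lie either way round in the cradle.
- case: Dark green tool case fixed to the bench, outside 150 mm (its x) by 210 mm (its y) by 62 mm high, walls and floor 6 mm. Origin: centre of its underside. Its -x side is the front, towards the robot, with the catch; the lid is hinged along its far (+x) side.
- cradle (a point): Centre of the floor of the empty cradle in the case, 6 mm above the bench, axes as the case's. The cradle is a well 80 mm long (case x) by 34 mm wide (case y) between dark foam rails 12 mm high, 4 mm thick; the die lies in it lengthwise along case x. A second cradle, 95 mm further along case +y, holds the other die, which must stay.
- lid_hinge (a point): Point in the middle of the lid's hinge line, fixed to the case (case frame: x 81, y 0, z 66 mm); the hinge line runs along case y; axes as the case's.
- lid (a joint): Lid angle in rad: somewhere in -0.055 to 0.055 when latched (it differs, as the bar under the lid sits higher or lower); 1.57 upright; up to 2.0 leaning back. Unlatched, the lid springs back up by 0.03 or more when let go. At angle a, a lid point at r from the hinge line lies r*cos(a) in front (case -x) of it and r*sin(a) above it. A stiff hinge (0.15 N m) holds the 0.15 kg lid where it is left.
- lid_press (a point): Yellow spot, 30 mm across, where to press: on the lid's outside (top when closed) face, 145 mm from the hinge line, mid width; axes as the lid's (x towards the hinge, z out of the outer face). The lid is a plate 8 mm thick, 210 mm wide, reaching 165 mm from the hinge line; its inner face is 10 mm and its outer face 18 mm outward of the hinge line.
- spot_shut (a point): Where the yellow spot lies at lid angle 0, fixed to the case (axes as the case's). The catch clicks with the spot within 8 mm above or below this. On the way down the bar rides the pawl's slope (up to 9 N, from 16 mm before the click), then the rib meets the seal 5 mm before the click (3 N, then 2.3 N more per mm); the click comes at 9 to 16 N (18 N always does it). 1.2 mm past it is a hard stop.
- catch: Steel catch, 70 mm wide, on the case's front wall; origin on the wall, 40 mm above the bench. A steel bar hanging from the lid's front edge, 168 mm from the hinge line and some 36 mm under the lid, rides down the catch's sloping brass pawl and snaps under it. Bar and sealing rib are one bracket, fitted up to 8.5 mm higher or lower from case to case.
- spare: The other die, already in the case's second cradle, 72 x 26 x 34 mm, steel base, black grip. Leave it.
- dye_jar: Amber jar with black lid, 48 mm across, 62 mm high, standing on the bench. Origin under its centre. Leave it.
- wax_tin: Round aluminium tin, 66 mm across, 26 mm high. Origin under its centre. Leave it.
- awl: Awl with wooden handle, 150 mm long, 26 mm thick, lying on the bench. Origin under its middle. Leave it.
- mallet: Wooden mallet, 240 mm long, lying on the bench. Leave it.
- glue_brush: Glue brush, 170 mm long, lying on the bench. Leave it.
Things that resemble listed ones, but are neither listed nor needed, are in the scene too. What is shaped like the die but blue or pink is not meant.

How it is judged:
On the way:
1. the brass die lies flat in the empty cradle, let go, while the lid is still open (horizontal distance between die and cradle below 0.012 m and z of die in the frame of cradle below 0.004 m and angle between die's own z axis and vertical below 0.1 rad and contact force between die and the fingers below 0.1 N and value of joint lid above 0.3 rad), for 0.2 s.
At the end, for the whole second after the job is handed in: The brass die lies flat and at rest in the empty cradle (within 12 mm of its centre, underside within 4 mm of the cradle floor, tilted less than 0.1 rad) and the lid is shut, held down by the catch alone: lid angle below 0.065 rad with the catch pulling on the lid's bar (over 6 N) (horizontal distance between die and cradle below 0.012 m and z of die in the frame of cradle below 0.004 m and angle between die's own z axis and vertical below 0.1 rad and linear speed of die below 0.01 m/s and value of joint lid below 0.065 rad and contact force between catch and anything else above 6 N); the robot touches nothing.
It fails at once if the robot presses on the lid with more than 25 N (contact force between lid and the fingers above 25 N or contact force between lid and the arm above 25 N).
It fails at once if the lid is slammed (closing faster than 4 rad/s) (velocity of joint lid below -4 rad/s).
It fails at once if the other die in the case is moved by more than 15 mm (distance of spare from where it was at the start of the episode above 0.015 m).
It fails at once if the jar, tin, awl, mallet or brush is moved by more than 30 mm (distance of any of dye_jar, wax_tin, awl, mallet, glue_brush from where it was at the start of the episode above 0.03 m).
It also fails if it takes over 72 s, if anything falls off the work surface, if the arm or the gripper's body presses on something with over 40 N, if the wrist force passes 120 N, or if a joint passes its speed limit or range.

### The arm

A 6-joint arm with a two-finger parallel gripper is mounted at the origin on the work surface. World frame = base frame: x ahead of the robot, y to its left, z up, the work surface at z = 0. Lengths are in m, angles in rad, forces in N, time in s.
With the tool pointing down it reaches from about 0.375 to 0.825 m from the base axis. Payload 5.5 kg.
Tool frame: the origin (TCP) lies between the finger pads; the fingertips stand 11 mm ahead of it and the grasp point (between the pads) lies 8 mm behind it; z points along the fingers, y is the line along which they close (so a half turn about z gives the same grasp; the last joint's range is limited). The gripper opens to 85 mm and grips with 20 to 120 N. Pads are 22 mm wide; open, the fingers measure 114 mm over their backs; the gripper's body (76 mm by 85 mm) begins 54 mm behind the grasp point. The pads swing forward as they close: fully open they stand 13 mm farther back than shut.
Start: joints at [0, 0.314, -0.047, 1.21, 0, 1.571], TCP at [0.6, -0, 0.242] pointing down, gripper open.
Joint ranges: [-2.67, 2.67], [-0.69, 1.73], [-1.03, 1.25], [-2.08, 2.16], [-1.42, 1.45], [-3.14, 3.14]. Speed limits (rad/s): [2.39, 2.39, 3.01, 3.14, 3.14, 3.14].

### API

Orientations are given as a rotation vector (axis times angle).
In Python, from rig import status, optics, sign_off gives the robot as it stands.
- The arm moves only by the shell command python3 -m jog 'ROWS' [FORCE]. ROWS is JSON, a list that holds one entry, the list of rows, each a list of 7 numbers: the finger opening in m, from 0 to 0.0854, then the shift along the tool's x, y, z in m, then the turn, a rotation vector about the tool's x, y, z in rad. A call has exactly 5 rows; each row is the pose to reach, as a shift and turn from the pose commanded when the call began, along the tool's axes at that moment; what a row does not reach only later rows make up. A row lasts 1/10 s, in which the tool goes at most 50 mm and 8.59 degrees, less where a joint would pass 70% of its speed; a pose out of reach is approached as far as the arm can. A call with a gripper value outside its range is refused whole. The fingers move at their own pace and stop on an object; FORCE is the grip in N (left out, the last holds). Time passes only in rows, so rows that repeat a pose let the fingers close, or fill a call up. It gives the time, the measured TCP pose, the force, the opening and the grip force at its end, in the units of the state.
- status.get_state(): the state, without advancing time (a new reading comes with each control period).
- optics.read_camera(name): name is "scene" or "side" or "wrist"; returns the picture (400x640x3 uint8, blue, green, red); there is no depth.
- optics.camera_params(name): a dict with "K" (3x3 intrinsics, pixels), "cam_to_world" (4x4, takes a point from camera to world coordinates); the wrist camera has in their place "mount" (4x4, takes a point from camera to tool coordinates, whose origin is the TCP and whose axes are the flange's). Camera axes: x right, y down, z forward; pixel columns grow to the right and rows downward; lengths in m; the calibration is good to about 2 mm. A picture is of the moment at which its call begins: read the wrist's pose just before it. camera_params takes no time and is no camera call.
- sign_off(): hands the job in; it is judged then, once.
The state is a dict: "clock": time; "qpos": joint angles; "joint_vel": joint speeds; "joint_torque": joint torques, N m; "tool_pos": TCP position; "tool_rot": TCP orientation; "force": force on the tool from outside, world axes, zero at the start; "ft_torque": the same for the moment, N m; "width": finger opening in m; "grasp_force": force on a finger pad.
Only numpy, scipy, OpenCV 4.12 (cv2) and the standard library are available. Lean on these libraries where they do the work, as an engineer would, in place of code of your own. Each camera call takes 0.05 s, during which the arm holds its last target. There are 200 camera calls.

## Working session

There is one attempt and no reset: what is moved stays moved. The work goes in short steps, Python scripts to look and compute and a shell command to move; the robot and the scene stay as the last step left them, time stands still between calls to the robot, and variables do not carry over. Pictures are saved under pics/ and viewed, at most 10 in all, crops included, and the job is handed in when it is done.

```bash
ls; mkdir -p pics; python3 - <<'E'
from rig import status, optics
import cv2,numpy as np
s=status.get_state()
print({k:np.round(v,3).tolist() for k,v in s.items()})
for n in("scene","side","wrist"):
    im=optics.read_camera(n);cv2.imwrite(f"pics/{n}0.png",im)
    p=optics.camera_params(n);print(n,{k:np.round(v,4).tolist() for k,v in p.items()})
a=cv2.imread("pics/scene0.png");b=cv2.imread("pics/side0.png")
E
```

```text
pics
{'clock': 0.0, 'qpos': [-0.0, 0.314, -0.048, 1.21, 0.0, 1.571], 'joint_vel': [0.001, 0.0, -0.001, -0.002, -0.0, -0.0], 'joint_torque': [0.002, -53.959, 33.975, 0.019, 0.0, 0.0], 'tool_pos': [0.599, -0.0, 0.241], 'tool_rot': [-2.221, -2.221, 0.002], 'force': [0.181, -0.286, 0.012], 'ft_torque': [-0.022, -0.03, -0.02], 'grasp_force': 0.0, 'width': 0.085}
scene {'K': [[368.5948, 0.0, 325.5964], [0.0, 368.5948, 201.057], [0.0, 0.0, 1.0]], 'cam_to_world': [[0.8624, 0.4154, -0.2894, 0.7947], [0.5061, -0.7177, 0.4782, -0.5489], [-0.009, -0.5589, -0.8292, 0.9547], [0.0, 0.0, 0.0, 1.0]]}
side {'K': [[498.2667, 0.0, 308.6485], [0.0, 498.2667, 202.6681], [0.0, 0.0, 1.0]], 'cam_to_world': [[-0.8551, -0.4041, 0.3248, -0.0423], [-0.5184, 0.6654, -0.5372, 0.8332], [0.001, -0.6277, -0.7784, 1.3438], [0.0, 0.0, 0.0, 1.0]]}
wrist {'K': [[307.0419, 0.0, 312.7722], [0.0, 307.0419, 198.3273], [0.0, 0.0, 1.0]], 'mount': [[-0.0002, -0.9467, -0.3221, 0.0833], [1.0, -0.0001, -0.0003, 0.0002], [0.0003, -0.3221, 0.9467, -0.1319], [0.0, 0.0, 0.0, 1.0]]}
```

View pics/scene0.png

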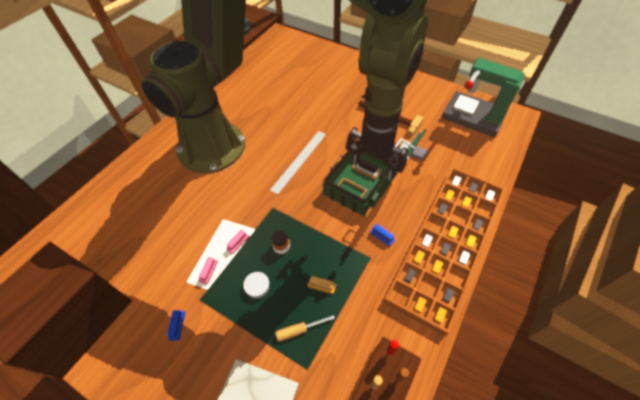

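View pics/side0.png

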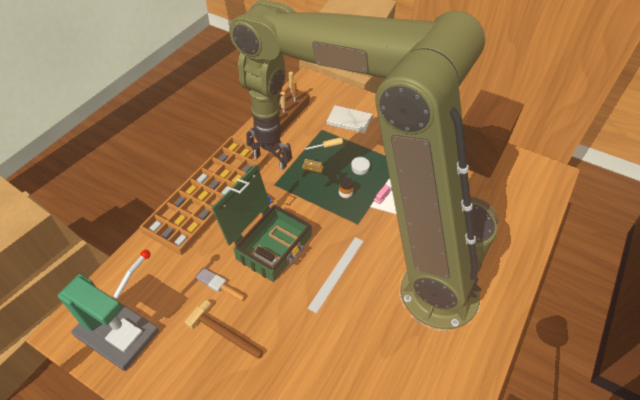

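The scene view shows the die at (321,285) on the green mat, with the case around (358,180). In the side view the die is at (313,166) and the case around (275,240), lid near upright, with the spare on the near side. I'll enlarge the side crops.

```bash
cat > h.py <<'E'
import numpy as np,cv2
from rig import status,optics
from scipy.spatial.transform import Rotation as R
def cam(n,s=None):
    p=optics.camera_params(n);K=np.array(p["K"])
    if n!="wrist": return K,np.array(p["cam_to_world"])
    s=s or status.get_state();T=np.eye(4);T[:3,:3]=R.from_rotvec(s["tool_rot"]).as_matrix();T[:3,3]=s["tool_pos"]
    return K,T@np.array(p["mount"])
def plane(c,uv,z):
    K,T=c;uv=np.atleast_2d(uv).astype(float);d=(T[:3,:3]@np.linalg.inv(K)@np.c_[uv,np.ones(len(uv))].T).T
    return T[:3,3]+d*((z-T[2,3])/d[:,2])[:,None]
def proj(c,P):
    K,T=c;q=(np.atleast_2d(P)-T[:3,3])@T[:3,:3];q=q@K.T;return q[:,:2]/q[:,2:]
def world2tool(s,v): return R.from_rotvec(s["tool_rot"]).inv().apply(v)
E
python3 - <<'E'
from h import *
a=cv2.imread("pics/side0.png");b=cv2.imread("pics/scene0.png")
c1=cv2.resize(a[160:290,200:330],None,fx=4.6,fy=4.6,interpolation=cv2.INTER_CUBIC)
cv2.imwrite("pics/c1.png",c1)
print("die side",plane(cam("side"),[[313,166]],.02),"scene",plane(cam("scene"),[[321,285]],.025))
E
```

```text
die side [[ 0.58509196 -0.23464485  0.02      ]] scene [[ 0.59489406 -0.24899907  0.025     ]]
```

View pics/c1.png

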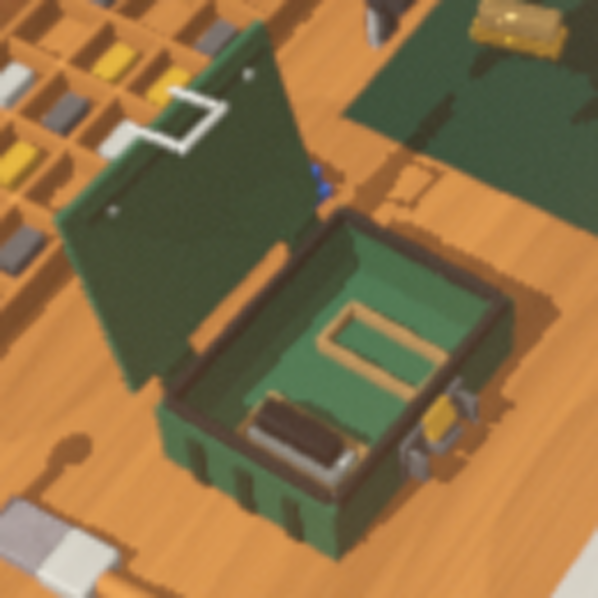

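The crop shows the empty, tan-outlined cradle at about (383,348). The case rim corners are near (345,208), (515,300), (338,497) and (165,402), and the lid is open past upright with the steel bar at the top.

```bash
python3 - <<'E'
from h import *
o=np.array([200,160]);c=cam("side")
P=plane(c,np.array([[345,208],[515,300],[338,500],[163,405]])/4.6+o,.062);print(P.round(4))
print("sides",[np.linalg.norm(P[i]-P[(i+1)%4]).round(3) for i in range(4)])
ex=(P[0]-P[1]+P[3]-P[2]);ey=P[2]-P[1]+P[3]-P[0]
print("centre",P.mean(0),"yaw",np.arctan2(ex[1],ex[0]),np.arctan2(-ey[0],ey[1]))
Q=plane(c,np.array([[355,303],[447,355],[415,398],[318,345]])/4.6+o,.018);print(Q.round(4),Q.mean(0))
# die: grip yaw from scene
b=cv2.imread("pics/scene0.png")[265:305,295:350];cv2.imwrite("pics/d.png",b)
h=cv2.cvtColor(b,cv2.COLOR_BGR2HSV)
m=((h[...,0]>8)&(h[...,0]<32)&(h[...,1]>90)&(h[...,2]>90)).astype(np.uint8)
n,l,st,ce=cv2.connectedComponentsWithStats(m);i=1+st[1:,4].argmax()
pt=np.argwhere(l==i)[:,::-1]+[295,265]
r=cv2.minAreaRect(pt.astype(np.float32));print(r,st[i])
X=plane(cam("scene"),cv2.boxPoints(r),.02);print(X.round(3))
a=cv2.imread("pics/side0.png")[150:180,295:335];h=cv2.cvtColor(a,cv2.COLOR_BGR2HSV)
m=((h[...,0]>8)&(h[...,0]<32)&(h[...,1]>70)&(h[...,2]>90)).astype(np.uint8)
n,l,st,ce=cv2.connectedComponentsWithStats(m);i=1+st[1:,4].argmax()
pt=np.argwhere(l==i)[:,::-1]+[295,150]
r=cv2.minAreaRect(pt.astype(np.float32));print(r,st[i]);print(plane(cam("side"),cv2.boxPoints(r),.02).round(3))
E
```

```text
[[0.5815 0.0154 0.062 ]
 [0.4356 0.0222 0.062 ]
 [0.4509 0.2197 0.062 ]
 [0.5921 0.2191 0.062 ]]
sides [np.float64(0.146), np.float64(0.198), np.float64(0.141), np.float64(0.204)]
centre [0.51502738 0.11910236 0.062     ] yaw -0.02594770393192356 -0.06450325169244121
[[0.5485 0.0561 0.018 ]
 [0.4682 0.0603 0.018 ]
 [0.4679 0.1026 0.018 ]
 [0.5506 0.1003 0.018 ]] [0.50880506 0.07983384 0.018     ]
((321.9717102050781, 284.34906005859375), (27.60947036743164, 12.499811172485352), 15.945395469665527) [ 13  11  29  18 334]
[[ 0.564 -0.27   0.02 ]
 [ 0.554 -0.236  0.02 ]
 [ 0.626 -0.219  0.02 ]
 [ 0.635 -0.252  0.02 ]]
((312.5589904785156, 165.24436950683594), (21.13679313659668, 11.168022155761719), 12.994617462158203) [  7   8  22  15 226]
[[ 0.616 -0.202  0.02 ]
 [ 0.637 -0.254  0.02 ]
 [ 0.56  -0.272  0.02 ]
 [ 0.541 -0.221  0.02 ]]
```

```bash
python3 -m jog '[[[0.085,-0.05,0,0,0,0,-0.15],[0.085,-0.1,0,0.01,0,0,-0.3],[0.085,-0.15,0,0.02,0,0,-0.45],[0.085,-0.2,-0.005,0.03,0,0,-0.6],[0.085,-0.242,-0.006,0.04,0,0,-0.75]]]'
python3 -m jog '[[[0.085,0,0,0,0,0,-0.15],[0.085,0,0,0,0,0,-0.3],[0.085,0,0,0,0,0,-0.45],[0.085,0,0,0,0,0,-0.6],[0.085,0,0,0,0,0,-0.75]]]'
python3 -m jog '[[[0.085,0,0,0,0,0,-0.15],[0.085,0,0,0,0,0,-0.29],[0.085,0,0,0,0,0,-0.29],[0.085,0,0,0,0,0,-0.29],[0.085,0,0,0,0,0,-0.29]]]'
python3 - <<'E'
from h import *
s=status.get_state();im=optics.read_camera("wrist");cv2.imwrite("pics/w1.png",im);c=cam("wrist",s)
print(np.round(s["qpos"],3),np.round(s["tool_pos"],4),R.from_rotvec(s["tool_rot"]).as_matrix().round(3))
h=cv2.cvtColor(im,cv2.COLOR_BGR2HSV)
m=((h[...,0]>8)&(h[...,0]<32)&(h[...,1]>70)&(h[...,2]>80)).astype(np.uint8)
n,l,st,ce=cv2.connectedComponentsWithStats(m)
for i in range(1,n):
    if st[i,4]>300:
        r=cv2.minAreaRect(np.argwhere(l==i)[:,::-1].astype(np.float32));print(st[i],r,plane(c,[r[0]],.03).round(4))
E
```

```text
clock: 0.65
tool_pos: [0.5938, -0.2379, 0.2032]
tool_rot: [-1.286, -2.866, -0.0]
force: [1.2, -0.2, 0.5]
width: 0.0854
grasp_force: 0.0
clock: 1.15
tool_pos: [0.5939, -0.2363, 0.2032]
tool_rot: [-0.147, -3.137, -0.0]
force: [0.4, -0.1, 0.6]
width: 0.0852
grasp_force: 0.0
clock: 1.65
tool_pos: [0.5942, -0.2362, 0.2035]
tool_rot: [0.295, -3.127, -0.0]
force: [-0.2, 0.1, -0.5]
width: 0.0849
grasp_force: 0.0
[-0.378  0.404 -0.007  1.16  -0.    -0.566] [ 0.5942 -0.2362  0.2035] [[-0.982 -0.187 -0.   ]
 [-0.187  0.982  0.   ]
 [ 0.     0.    -1.   ]]
[     0      0    640    400 106611] ((319.5, 199.5), (399.0, 639.0), 90.0) [[ 0.6148 -0.2247  0.03  ]]
[362   0  48  40 485] ((380.545166015625, 23.601837158203125), (53.224639892578125, 26.426939010620117), 32.38067626953125) [[ 0.4441 -0.2037  0.03  ]]
[ 136  109   71   71 2062] ((170.93626403808594, 142.9855499267578), (81.961181640625, 26.96997833251953), 46.46879959106445) [[ 0.5842 -0.3807  0.03  ]]
[ 293  136   29   71 1808] ((307.2655944824219, 171.3117218017578), (70.06248474121094, 26.666690826416016), 87.1375961303711) [[ 0.5873 -0.2429  0.03  ]]
[605 140  35  59 670] ((627.0994873046875, 170.91893005371094), (13.655403137207031, 64.96465301513672), 32.399837493896484) [[0.526  0.0776 0.03  ]]
[613 241  27  23 455] ((626.8654174804688, 251.67308044433594), (28.24072265625, 17.846569061279297), 11.309932708740234) [[0.6112 0.1246 0.03  ]]
[126 379  38  21 548] ((144.5, 389.0), (37.0, 20.0), -0.0) [[ 0.9201 -0.402   0.03  ]]
[463 382  37  18 456] ((481.0, 390.5), (17.0, 36.0), 90.0) [[0.8393 0.0394 0.03  ]]
```

View pics/w1.png

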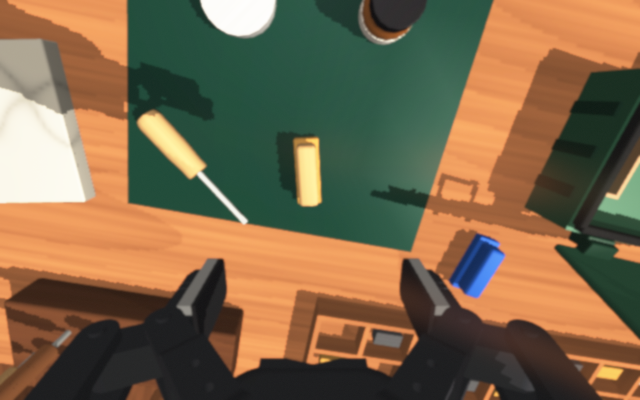

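The wrist view shows the die upright: its wooden top runs from about (307,144) to (310,205), with clear space around it. I'll check the ray-cast size and yaw.

```bash
python3 - <<'E'
from h import *
im=cv2.imread("pics/w1.png");s=status.get_state();c=cam("wrist",s)
cr=im[130:212,285:330];h=cv2.cvtColor(cr,cv2.COLOR_BGR2HSV)
for t in(80,190,220):
    m=((h[...,0]>8)&(h[...,0]<32)&(h[...,1]>70)&(h[...,2]>t))
    pt=(np.argwhere(m)[:,::-1]+[285,130]).astype(np.float32);r=cv2.minAreaRect(pt);b=cv2.boxPoints(r)
    X=plane(c,b,.034);e=X-np.roll(X,1,0);L=e[np.linalg.norm(e,axis=1).argmax()]
    print(t,r,np.linalg.norm(e,axis=1).round(3),X.mean(0).round(4),"yaw",np.arctan(L[1]/L[0]).round(3), "tool shift",world2tool(s,X.mean(0)-s["tool_pos"]).round(4))
E
```

```text
80 ((307.2655944824219, 171.3117218017578), (70.06248474121094, 26.666690826416016), 87.1375961303711) [0.072 0.026 0.072 0.028] [ 0.5877 -0.2427  0.034 ] yaw 0.217 tool shift [ 0.0076 -0.0052  0.1695]
190 ((308.52685546875, 171.5743408203125), (67.15400695800781, 22.46797752380371), 88.56790161132812) [0.069 0.022 0.069 0.023] [ 0.5876 -0.2414  0.034 ] yaw 0.197 tool shift [ 0.0074 -0.004   0.1695]
220 ((308.6835021972656, 172.037109375), (66.2497787475586, 20.433448791503906), 87.39744567871094) [0.069 0.02  0.069 0.021] [ 0.588  -0.2412  0.034 ] yaw 0.218 tool shift [ 0.007  -0.0038  0.1695]
```

```bash
python3 -m jog '[[[0.05,0.003,-0.002,0.03,0,0,-0.01],[0.05,0.006,-0.004,0.07,0,0,-0.02],[0.05,0.006,-0.004,0.11,0,0,-0.02],[0.05,0.006,-0.004,0.13,0,0,-0.02],[0.05,0.006,-0.004,0.14,0,0,-0.02]]]' 40
python3 -m jog '[[[0.05,0,0,0.01,0,0,0],[0.05,0,0,0.02,0,0,0],[0.05,0,0,0.03,0,0,0],[0.05,0,0,0.038,0,0,0],[0.05,0,0,0.038,0,0,0]]]'
python3 - <<'E'
from h import *
im=optics.read_camera("wrist");cv2.imwrite("pics/w2.png",im)
E
```

```text
clock: 2.2
tool_pos: [0.5874, -0.2406, 0.061]
tool_rot: [0.328, -3.121, -0.003]
force: [0.4, 0.5, 0.2]
width: 0.0497
grasp_force: 0.0
clock: 2.7
tool_pos: [0.5885, -0.241, 0.0246]
tool_rot: [0.33, -3.123, -0.001]
force: [0.5, -0.1, -0.4]
width: 0.05
grasp_force: 0.0
```

View pics/w2.png

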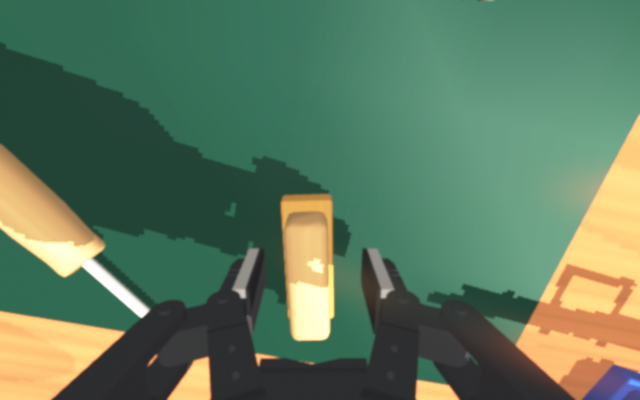

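The die sits centred between the pads at about (308,275). Closing and lifting.

```bash
python3 -m jog '[[[0.01,0,0,0,0,0,0],[0.01,0,0,0,0,0,0],[0.01,0,0,0,0,0,0],[0.01,0,0,0,0,0,0],[0.01,0,0,0,0,0,0]]]' 50
python3 -m jog '[[[0.01,0,0,-0.02,0,0,0],[0.01,0,0,-0.05,0,0,0],[0.01,0,0,-0.08,0,0,0],[0.01,0,0,-0.11,0,0,0],[0.01,0,0,-0.14,0,0,0]]]'
python3 - <<'E'
from h import *
s=status.get_state()
print(s["qpos"],world2tool(s,np.array([.509,.08,.17])-s["tool_pos"]).round(4),R.from_rotvec(s["tool_rot"]).as_matrix().round(3)[:,0])
E
```

```text
clock: 3.25
tool_pos: [0.5897, -0.2416, 0.0265]
tool_rot: [-0.33, 3.123, -0.001]
force: [-0.6, 0.4, 5.0]
width: 0.019
grasp_force: 49.7
clock: 3.75
tool_pos: [0.5884, -0.241, 0.1661]
tool_rot: [0.33, -3.123, -0.001]
force: [1.0, 0.5, -1.4]
width: 0.019
grasp_force: 49.0
[-3.88717796e-01  4.18857741e-01 -7.24118365e-02  1.08097247e+00
  6.44047290e-05 -5.99097414e-01] [ 0.0107  0.3305 -0.0036] [-0.978 -0.209  0.001]
```

```bash
python3 -m jog '[[[0.01,0,0.04,0,0,0,0],[0.01,0,0.085,0,0,0,0],[0.01,0,0.13,0,0,0,0],[0.01,0,0.175,0,0,0,0],[0.01,0,0.22,-0.004,0,0,0]]]'
python3 -m jog '[[[0.01,0.003,0.04,0,0,0,0.1],[0.01,0.006,0.08,0,0,0,0.2],[0.01,0.01,0.11,0,0,0,0.26],[0.01,0.01,0.11,0,0,0,0.26],[0.01,0.01,0.11,0,0,0,0.26]]]'
python3 - <<'E'
from h import *
s=status.get_state();im=optics.read_camera("wrist");cv2.imwrite("pics/w3.png",im)
im=optics.read_camera("side");cv2.imwrite("pics/s3.png",im)
np.savez("pics/w3",p=s["tool_pos"],r=s["tool_rot"])
print(s["qpos"],R.from_rotvec(s["tool_rot"]).as_matrix().round(3)[:,0])
E
```

```text
clock: 4.25
tool_pos: [0.5416, -0.0245, 0.1687]
tool_rot: [0.329, -3.122, -0.001]
force: [0.2, 1.6, -1.6]
width: 0.0189
grasp_force: 49.3
clock: 4.75
tool_pos: [0.51, 0.0797, 0.1694]
tool_rot: [-0.074, -3.14, 0.001]
force: [1.2, -0.7, -1.9]
width: 0.0188
grasp_force: 49.3
[ 1.55395882e-01  2.00282953e-01 -3.66036388e-01  1.00508946e+00
 -4.49181639e-04  2.02726352e-01] [-0.999  0.047  0.001]
```

View pics/w3.png

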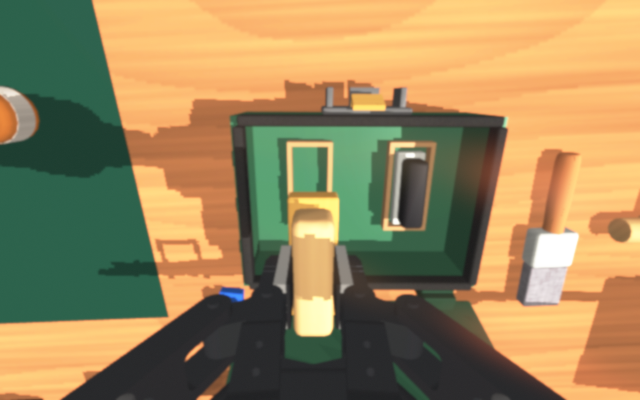

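The wrist view shows the empty cradle's front edge at (286–333,142), the spare's cradle at corners (391,142), (436,142), (428,231), (384,230), and the front rim from (232,116) to (507,120). Ray-casting gives the cradle pose.

```bash
python3 - <<'E'
from h import *
d=np.load("pics/w3.npz");s={"tool_pos":d["p"],"tool_rot":d["r"]};c=cam("wrist",s)
A=plane(c,[[286,142],[333,142]],.018);B=plane(c,[[391,142],[436,142],[428,231],[384,230]],.018);F=plane(c,[[232,116],[507,120]],.062)
print("A",A.round(4),np.linalg.norm(A[1]-A[0]));print("B",B.round(4),B.mean(0));print("F",F.round(4),np.linalg.norm(F[1]-F[0]))
D=plane(c,[[289,195],[338,195],[293,212],[333,212],[297,334],[331,334]],s["tool_pos"][2]-.02);print("die",D.round(4))
# refine by tan mask edges
im=cv2.imread("pics/w3.png");h=cv2.cvtColor(im,cv2.COLOR_BGR2HSV)
m=((h[...,0]>8)&(h[...,0]<28)&(h[...,1]>60)&(h[...,2]>90)).astype(np.uint8)
for n,(x0,y0,x1,y1) in {"A":(275,135,345,188),"B":(375,135,445,240)}.items():
    q=m[y0:y1,x0:x1];ys,xs=np.nonzero(q);print(n,xs.min()+x0,xs.max()+x0,ys.min()+y0,ys.max()+y0)
    for r in range(0,q.shape[0],8):
        z=np.flatnonzero(q[r]);print(r+y0,(z[[0,-1]]+x0) if len(z) else None,end=';')
E
```

```text
A [[0.4677 0.0574 0.018 ]
 [0.4698 0.1005 0.018 ]] 0.04311220281131854
B [[0.4723 0.1536 0.018 ]
 [0.4742 0.1948 0.018 ]
 [0.5638 0.194  0.018 ]
 [0.5605 0.1496 0.018 ]] [0.51770832 0.17301865 0.018     ]
F [[0.44   0.0223 0.062 ]
 [0.4528 0.23   0.062 ]] 0.2080606268610573
die [[0.4764 0.0692 0.1494]
 [0.4776 0.0947 0.1494]
 [0.4859 0.0706 0.1494]
 [0.487  0.0918 0.1494]
 [0.5664 0.0676 0.1494]
 [0.5673 0.0885 0.1494]]
A 286 332 140 187
135 None;143 [286 332];151 [286 332];159 [286 332];167 [287 332];175 [287 331];183 [287 331];B 381 436 140 230
135 None;143 [388 436];151 [387 435];159 [386 434];167 [386 433];175 [385 432];183 [384 431];191 [384 430];199 [383 428];207 [383 427];215 [382 426];223 [381 425];231 None;239 None;
```

```bash
python3 - <<'E'
from h import *
d=np.load("pics/w3.npz");s={"tool_pos":d["p"],"tool_rot":d["r"]};c=cam("wrist",s)
W=plane(c,[[293,212],[333,212],[297,334],[331,334]],.177);B=plane(c,[[289,195],[338,195]],.155)
print(W.round(4),W.mean(0),B.round(4))
f=W[:2].mean(0);r=W[2:].mean(0);print("len",np.linalg.norm(f-r),"yaw",np.arctan2(*(r-f)[[1,0]]))
print("tool yaw",np.arctan2(-R.from_rotvec(s["tool_rot"]).as_matrix()[1,0],-R.from_rotvec(s["tool_rot"]).as_matrix()[0,0]))
ex=np.array([.9985,-.055,0]);print("centre from base front",B.mean(0)+.036*ex, "tcp",s["tool_pos"])
S=status.get_state();print(world2tool(S,[1,0,0]).round(3),world2tool(S,[0,1,0]).round(3))
E
```

```text
[[0.4753 0.0731 0.177 ]
 [0.4761 0.0904 0.177 ]
 [0.541  0.0706 0.177 ]
 [0.5419 0.0877 0.177 ]] [0.50856216 0.0804262  0.177     ] [[0.4746 0.0698 0.155 ]
 [0.4757 0.0943 0.155 ]]
len 0.06582157061957818 yaw -0.03965029473661656
tool yaw -0.04733047556795015
centre from base front [0.51108236 0.08003995 0.155     ] tcp [0.50995099 0.07974292 0.16936188]
[-0.999  0.05  -0.   ] [ 0.05   0.999 -0.   ]
```

```bash
python3 -m jog '[[[0.01,-0.002,-0.002,0.03,0,0,0.008],[0.01,-0.002,-0.002,0.06,0,0,0.008],[0.01,-0.002,-0.002,0.09,0,0,0.008],[0.01,-0.002,-0.002,0.11,0,0,0.008],[0.01,-0.002,-0.002,0.11,0,0,0.008]]]'
python3 -m jog '[[[0.01,0,0,0.005,0,0,0],[0.01,0,0,0.01,0,0,0],[0.01,0,0,0.015,0,0,0],[0.01,0,0,0.02,0,0,0],[0.01,0,0,0.02,0,0,0]]]'
python3 - <<'E'
from h import *
im=optics.read_camera("wrist");cv2.imwrite("pics/w4.png",im)
E
```

```text
clock: 5.35
tool_pos: [0.51, 0.0756, 0.0568]
tool_rot: [-0.093, -3.135, 0.002]
force: [-0.0, -0.4, -1.6]
width: 0.0187
grasp_force: 49.3
clock: 5.85
tool_pos: [0.512, 0.0772, 0.0393]
tool_rot: [-0.09, -3.14, 0.0]
force: [0.2, -0.5, -1.2]
width: 0.0184
grasp_force: 49.3
```

View pics/w4.png

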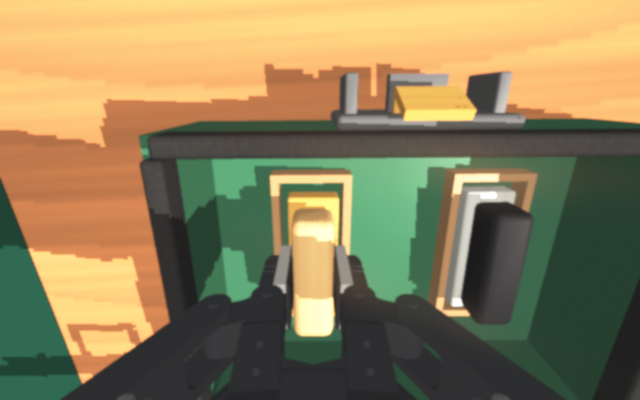

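The die is centred in the well: die at 290–338 px, well at 278–343 px. Now lower and release.

```bash
python3 -m jog '[[[0.01,0,-0.001,0.002,0,0,0],[0.01,0,-0.001,0.004,0,0,0],[0.01,0,-0.001,0.006,0,0,0],[0.01,0,-0.001,0.0065,0,0,0],[0.01,0,-0.001,0.0065,0,0,0]]]'
python3 -m jog '[[[0.04,0,0,0,0,0,0],[0.04,0,0,0,0,0,0],[0.04,0,0,0,0,0,0],[0.04,0,0,0,0,0,0],[0.04,0,0,0,0,0,0]]]'
python3 -m jog '[[[0.04,0,0,-0.02,0,0,0],[0.04,0,0,-0.05,0,0,0],[0.04,0,0,-0.09,0,0,0],[0.04,0,0,-0.13,0,0,0],[0.04,0,0,-0.13,0,0,0]]]'
python3 - <<'E'
from h import *
s=status.get_state();w=optics.read_camera("wrist");np.savez("pics/w5",p=s["tool_pos"],r=s["tool_rot"])
a=optics.read_camera("side");b=optics.read_camera("scene")
cv2.imwrite("pics/side5.png",a);cv2.imwrite("pics/scene5.png",b)
f=lambda im:cv2.resize(im,(400,300),interpolation=cv2.INTER_CUBIC)
top=np.hstack([cv2.resize(w[60:360,120:520],(400,300)),f(a[160:280,190:350])]);bot=np.hstack([f(b[120:240,290:450]),f(b[100:260,270:480])])
cv2.imwrite("pics/m5.png",np.vstack([top,bot]))
E
```

```text
clock: 6.4
tool_pos: [0.5122, 0.0763, 0.033]
tool_rot: [-0.09, -3.14, 0.0]
force: [-0.2, -0.6, -1.4]
width: 0.0191
grasp_force: 49.3
clock: 6.9
tool_pos: [0.5123, 0.0763, 0.0332]
tool_rot: [0.09, 3.14, 0.0]
force: [-0.1, 0.4, -0.1]
width: 0.0402
grasp_force: 0.0
clock: 7.4
tool_pos: [0.516, 0.0768, 0.1687]
tool_rot: [0.09, 3.131, 0.003]
force: [1.1, 0.7, -0.7]
width: 0.04
grasp_force: 0.0
```

View pics/m5.png

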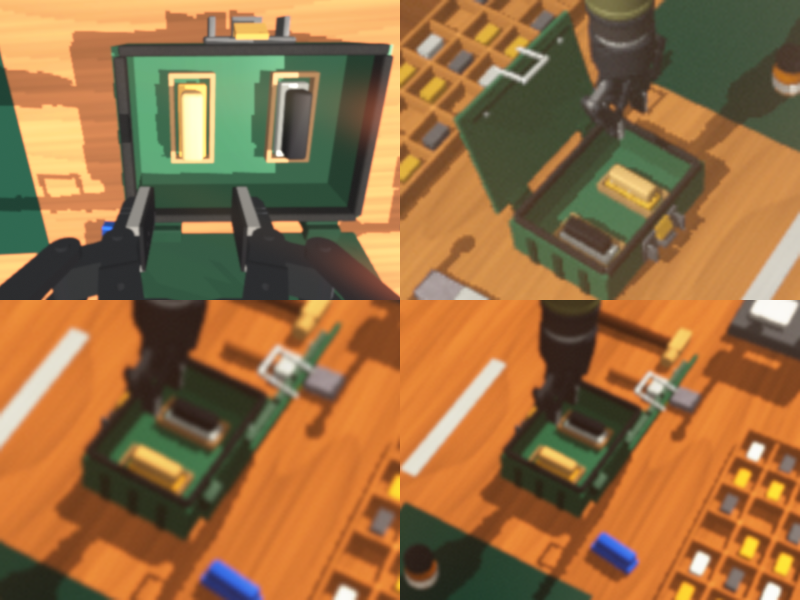

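The die is flat in the cradle, and the lid still stands open past upright. Next I get the lid angle by casting its top-corner rays onto the case planes y = ±105 mm.

```bash
python3 - <<'E'
from h import *
ex=np.array([.9985,-.055,0]);ey=np.array([.055,.9985,0]);C=np.array([.517,.122,0]);H=C+.081*ex+[0,0,.066];print("hinge",H,"shut spot",C-.064*ex+[0,0,.084])
K,T=cam("side")
for uv,y in(((55,215),.105),((262,22),-.105)):
    q=np.array(uv)/4.6+[200,160];d=T[:3,:3]@np.linalg.inv(K)@np.r_[q,1];o=T[:3,3]
    P=o+d*((y-(o-C)@ey)/(d@ey));v=P-H;X=v@ex;Z=v[2];r=np.hypot(X,Z)
    print(P.round(3),"r",r.round(3),"angle(less outward offset)",(np.arctan2(Z,-X)).round(3))
S=status.get_state();print(world2tool(S,np.array([.72,.112,.29])-S["tool_pos"]).round(3))
E
```

```text
hinge [0.5978785 0.117545  0.066    ] shut spot [0.453096 0.12552  0.084   ]
[0.651 0.22  0.229] r 0.169 angle(less outward offset) 1.856
[0.643 0.01  0.217] r 0.159 angle(less outward offset) 1.894
[-0.205  0.048 -0.127]
```

```bash
python3 -m jog '[[[0.0,0,0,-0.03,0,0,0],[0.0,0,0,-0.06,0,0,0],[0.0,0,0,-0.09,0,0,0],[0.0,0,0.01,-0.12,0,0,0],[0.0,0,0.02,-0.127,0,0,0]]]'
python3 -m jog '[[[0.0,-0.04,0.01,0,0,0,0],[0.0,-0.08,0.02,0,0,0,0],[0.0,-0.12,0.03,0,0,0,0],[0.0,-0.16,0.03,0,0,0,0],[0.0,-0.2,0.03,0,0,0,0]]]'
python3 -m jog '[[[0.0,0,0,0.02,0,0,0],[0.0,0,0,0.05,0,0,0],[0.0,0,0,0.08,0,0,0],[0.0,0,0,0.1,0,0,0],[0.0,0,0,0.1,0,0,0]]]'
python3 - <<'E'
from h import *
s=status.get_state();print(s["qpos"],s["force"])
cv2.imwrite("pics/side6.png",optics.read_camera("side")[60:300,150:400].repeat(2,0).repeat(2,1))
E
```

```text
clock: 8.05
tool_pos: [0.5143, 0.0965, 0.2918]
tool_rot: [0.092, 3.138, 0.001]
force: [0.8, -0.3, -0.7]
width: 0.0
grasp_force: 0.0
clock: 8.55
tool_pos: [0.7155, 0.1152, 0.287]
tool_rot: [-0.089, -3.137, 0.001]
force: [0.1, 1.6, -0.3]
width: 0.0
grasp_force: 0.0
clock: 9.05
tool_pos: [0.7114, 0.1144, 0.1833]
tool_rot: [-0.09, -3.13, 0.003]
force: [-0.7, -0.5, -0.0]
width: -0.0001
grasp_force: 0.0
[1.59449913e-01 5.80087041e-01 2.21546205e-01 1.22258274e+00
 1.64928319e-05 2.16845099e-01] [-0.73018383 -0.49175414 -0.04714418]
```

View pics/side6.png

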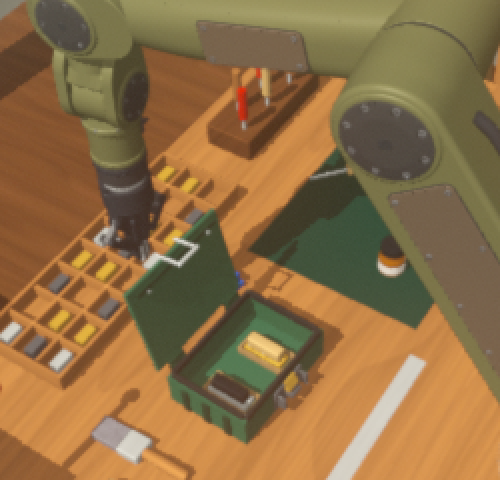

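```bash
python3 -m jog '[[[0.0,0.017,0,-0.002,0,0,0],[0.0,0.034,0,-0.004,0,0,0],[0.0,0.051,0,-0.006,0,0,0],[0.0,0.068,0,-0.009,0,0,0],[0.0,0.084,0,-0.011,0,0,0]]]'
python3 -m jog '[[[0.0,0.013,0,-0.003,0,0,0],[0.0,0.027,0,-0.003,0,0,0],[0.0,0.04,0,-0.001,0,0,0],[0.0,0.054,0,0.002,0,0,0],[0.0,0.068,0,0.006,0,0,0]]]'
python3 - <<'E'
from h import *
s=status.get_state();print(s["force"])
cv2.imwrite("pics/side7.png",optics.read_camera("side")[60:300,150:400].repeat(2,0).repeat(2,1))
E
```

```text
clock: 9.6
tool_pos: [0.6316, 0.1197, 0.2031]
tool_rot: [0.09, 3.137, 0.0]
force: [0.8, -0.0, 1.1]
width: 0.0002
grasp_force: 0.7
clock: 10.1
tool_pos: [0.5633, 0.1236, 0.1962]
tool_rot: [0.09, 3.138, 0.001]
force: [0.4, -0.5, -0.0]
width: 0.0004
grasp_force: 0.4
[ 0.37525064 -0.53723038 -0.0387507 ]
```

View pics/side7.png

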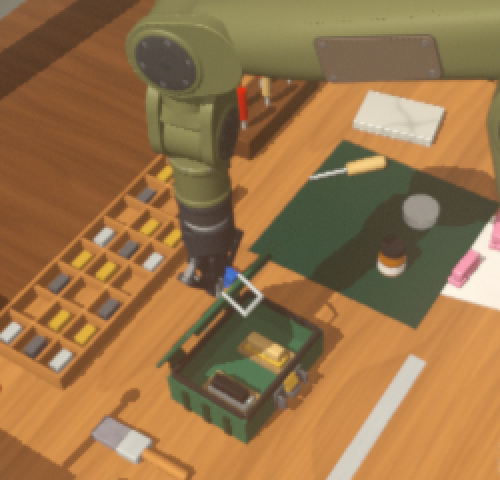

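The lid is following the fingertips at about 1 rad. Continuing along the arc.

```bash
python3 -m jog '[[[0.0,0.012,0,0.004,0,0,0],[0.0,0.024,0,0.008,0,0,0],[0.0,0.036,0,0.013,0,0,0],[0.0,0.048,0,0.019,0,0,0],[0.0,0.059,0,0.025,0,0,0]]]'
python3 -m jog '[[[0.0,0.008,0,0.008,0,0,0],[0.0,0.016,0,0.016,0,0,0],[0.0,0.022,0,0.024,0,0,0],[0.0,0.027,0,0.032,0,0,0],[0.0,0.031,0,0.04,0,0,0]]]'
python3 - <<'E'
from h import *
s=status.get_state();print(s["tool_pos"],s["force"])
cv2.imwrite("pics/side8.png",optics.read_camera("side"));b=optics.read_camera("wrist");cv2.imwrite("pics/w8.png",b)
h=cv2.cvtColor(b,cv2.COLOR_BGR2HSV);m=((h[...,0]>20)&(h[...,0]<35)&(h[...,1]>140)&(h[...,2]>120)).astype(np.uint8)
n,l,st,ce=cv2.connectedComponentsWithStats(m)
for i in range(1,n):
    if st[i,4]>60: print(st[i],ce[i].round(1),plane(cam("wrist",s),[ce[i]],.11).round(3))
E
```

```text
clock: 10.65
tool_pos: [0.5045, 0.127, 0.1708]
tool_rot: [0.09, 3.139, 0.001]
force: [0.5, -0.5, -0.6]
width: -0.0002
grasp_force: 0.2
clock: 11.15
tool_pos: [0.4728, 0.1286, 0.1294]
tool_rot: [-0.09, -3.14, 0.0]
force: [-0.1, -0.2, 0.2]
width: 0.0001
grasp_force: 0.1
[0.47284873 0.12856957 0.12942656] [-0.10137016 -0.17327931  0.18557011]
[296 224  37  31 582] [315.6 236.5] [[0.463 0.131 0.11 ]]
```

```bash
python3 -m jog '[[[0.0,0.004,0,0.002,0,0,0],[0.0,0.008,0,0.004,0,0,0],[0.0,0.012,-0.001,0.006,0,0,0],[0.0,0.016,-0.001,0.008,0,0,0],[0.0,0.018,-0.001,0.01,0,0,0]]]'
python3 -m jog '[[[0.0,0,0,0.001,0,0,0],[0.0,0,0,0.002,0,0,0],[0.0,0,0,0.003,0,0,0],[0.0,0,0,0.004,0,0,0],[0.0,0,0,0.005,0,0,0]]]'
```

```text
clock: 11.75
tool_pos: [0.4547, 0.1286, 0.1201]
tool_rot: [-0.09, -3.14, -0.0]
force: [0.2, -0.2, -0.5]
width: 0.0001
grasp_force: 0.1
clock: 12.25
tool_pos: [0.4553, 0.1287, 0.1151]
tool_rot: [0.09, 3.14, 0.0]
force: [-0.6, -0.3, -0.1]
width: -0.0003
grasp_force: 0.1
```

```bash
python3 -m jog '[[[0.0,0,0,0.001,0,0,0],[0.0,0,0,0.002,0,0,0],[0.0,0,0,0.003,0,0,0],[0.0,0,0,0.004,0,0,0],[0.0,0,0,0.004,0,0,0]]]'
python3 -m jog '[[[0.0,0,0,0.001,0,0,0],[0.0,0,0,0.002,0,0,0],[0.0,0,0,0.003,0,0,0],[0.0,0,0,0.003,0,0,0],[0.0,0,0,0.003,0,0,0]]]'
```

```text
clock: 12.75
tool_pos: [0.4551, 0.1286, 0.111]
tool_rot: [-0.091, -3.14, 0.0]
force: [0.0, 0.8, -0.1]
width: -0.0002
grasp_force: 0.0
clock: 13.25
tool_pos: [0.455, 0.1287, 0.1081]
tool_rot: [-0.09, -3.14, -0.0]
force: [-1.3, 0.8, 2.6]
width: 0.0001
grasp_force: 1.0
```

```bash
python3 -m jog '[[[0.0,0,0,0.0005,0,0,0],[0.0,0,0,0.001,0,0,0],[0.0,0,0,0.0015,0,0,0],[0.0,0,0,0.002,0,0,0],[0.0,0,0,0.002,0,0,0]]]'
python3 -m jog '[[[0.0,0,0,0.0005,0,0,0],[0.0,0,0,0.001,0,0,0],[0.0,0,0,0.0015,0,0,0],[0.0,0,0,0.002,0,0,0],[0.0,0,0,0.002,0,0,0]]]'
```

```text
clock: 13.75
tool_pos: [0.4551, 0.1286, 0.1061]
tool_rot: [-0.09, -3.14, -0.0]
force: [-1.8, -0.4, 2.7]
width: -0.0
grasp_force: 1.6
clock: 14.25
tool_pos: [0.4551, 0.1286, 0.104]
tool_rot: [-0.09, -3.14, -0.0]
force: [-2.9, 0.0, 4.6]
width: -0.0001
grasp_force: 1.9
```

```bash
python3 -m jog '[[[0.0,0,0,0.0005,0,0,0],[0.0,0,0,0.001,0,0,0],[0.0,0,0,0.0015,0,0,0],[0.0,0,0,0.002,0,0,0],[0.0,0,0,0.002,0,0,0]]]'
python3 -m jog '[[[0.0,0,0,0.0005,0,0,0],[0.0,0,0,0.001,0,0,0],[0.0,0,0,0.0015,0,0,0],[0.0,0,0,0.002,0,0,0],[0.0,0,0,0.002,0,0,0]]]'
```

```text
clock: 14.75
tool_pos: [0.4549, 0.1286, 0.102]
tool_rot: [-0.09, -3.14, -0.0]
force: [-3.3, 0.2, 3.4]
width: -0.0002
grasp_force: 2.1
clock: 15.25
tool_pos: [0.4548, 0.1286, 0.1001]
tool_rot: [-0.09, -3.14, -0.0]
force: [-3.8, -0.4, 4.5]
width: 0.0002
grasp_force: 2.4
```

```bash
python3 -m jog '[[[0.0,0,0,0.0005,0,0,0],[0.0,0,0,0.001,0,0,0],[0.0,0,0,0.0015,0,0,0],[0.0,0,0,0.0015,0,0,0],[0.0,0,0,0.0015,0,0,0]]]'
python3 -m jog '[[[0.0,0,0,0.0005,0,0,0],[0.0,0,0,0.001,0,0,0],[0.0,0,0,0.0015,0,0,0],[0.0,0,0,0.0015,0,0,0],[0.0,0,0,0.0015,0,0,0]]]'
```

```text
clock: 15.75
tool_pos: [0.4553, 0.1286, 0.0985]
tool_rot: [0.09, 3.14, -0.0]
force: [-2.1, 0.4, 2.5]
width: -0.0003
grasp_force: 1.4
clock: 16.25
tool_pos: [0.4552, 0.1286, 0.0973]
tool_rot: [0.09, 3.14, 0.0]
force: [-3.7, 0.3, 5.7]
width: 0.0001
grasp_force: 3.0
```

```bash
python3 -m jog '[[[0.0,0,0,0.0005,0,0,0],[0.0,0,0,0.001,0,0,0],[0.0,0,0,0.001,0,0,0],[0.0,0,0,0.001,0,0,0],[0.0,0,0,0.001,0,0,0]]]'
python3 -m jog '[[[0.0,0,0,0.0005,0,0,0],[0.0,0,0,0.001,0,0,0],[0.0,0,0,0.001,0,0,0],[0.0,0,0,0.001,0,0,0],[0.0,0,0,0.001,0,0,0]]]'
```

```text
clock: 16.75
tool_pos: [0.4551, 0.1286, 0.0965]
tool_rot: [-0.09, -3.14, -0.0]
force: [-4.5, -0.4, 7.9]
width: -0.0001
grasp_force: 4.2
clock: 17.25
tool_pos: [0.4549, 0.1286, 0.0956]
tool_rot: [-0.09, -3.14, -0.0]
force: [-4.3, -0.0, 10.2]
width: 0.0
grasp_force: 5.1
```

```bash
python3 -m jog '[[[0.0,0,0,0.0003,0,0,0],[0.0,0,0,0.0006,0,0,0],[0.0,0,0,0.0008,0,0,0],[0.0,0,0,0.0008,0,0,0],[0.0,0,0,0.0008,0,0,0]]]'
python3 -m jog '[[[0.0,0,0,0.0003,0,0,0],[0.0,0,0,0.0006,0,0,0],[0.0,0,0,0.0006,0,0,0],[0.0,0,0,0.0006,0,0,0],[0.0,0,0,0.0006,0,0,0]]]'
```

```text
clock: 17.75
tool_pos: [0.4549, 0.1286, 0.0949]
tool_rot: [-0.09, -3.14, -0.0]
force: [-4.4, -0.2, 10.4]
width: 0.0003
grasp_force: 5.7
clock: 18.25
tool_pos: [0.4548, 0.1286, 0.0943]
tool_rot: [-0.09, -3.14, -0.0]
force: [-6.6, -0.6, 11.4]
width: -0.0002
grasp_force: 5.9
```

```bash
python3 -m jog '[[[0.0,0,0,0.0003,0,0,0],[0.0,0,0,0.0006,0,0,0],[0.0,0,0,0.0006,0,0,0],[0.0,0,0,0.0006,0,0,0],[0.0,0,0,0.0006,0,0,0]]]'
python3 -m jog '[[[0.0,0,0,0.0003,0,0,0],[0.0,0,0,0.0006,0,0,0],[0.0,0,0,0.0006,0,0,0],[0.0,0,0,0.0006,0,0,0],[0.0,0,0,0.0006,0,0,0]]]'
```

```text
clock: 18.75
tool_pos: [0.4547, 0.1287, 0.0937]
tool_rot: [-0.09, -3.14, -0.0]
force: [-5.8, -1.4, 12.5]
width: 0.0002
grasp_force: 6.1
clock: 19.25
tool_pos: [0.4547, 0.1287, 0.0931]
tool_rot: [-0.09, -3.14, -0.0]
force: [-5.7, -0.2, 11.5]
width: -0.0002
grasp_force: 5.9
```

```bash
python3 -m jog '[[[0.0,0,0,0.0003,0,0,0],[0.0,0,0,0.0005,0,0,0],[0.0,0,0,0.0005,0,0,0],[0.0,0,0,0.0005,0,0,0],[0.0,0,0,0.0005,0,0,0]]]'
```

```text
clock: 19.75
tool_pos: [0.4547, 0.1287, 0.0928]
tool_rot: [-0.09, -3.14, -0.0]
force: [-7.2, -1.4, 14.7]
width: 0.0002
grasp_force: 7.3
```

```bash
python3 -m jog '[[[0.0,0,0,0.0003,0,0,0],[0.0,0,0,0.0005,0,0,0],[0.0,0,0,0.0005,0,0,0],[0.0,0,0,0.0005,0,0,0],[0.0,0,0,0.0005,0,0,0]]]'
```

```text
clock: 20.25
tool_pos: [0.4546, 0.1286, 0.0924]
tool_rot: [-0.09, -3.14, -0.0]
force: [-8.5, -0.8, 16.9]
width: -0.0002
grasp_force: 8.1
```

```bash
python3 -m jog '[[[0.0,0,0,-0.0005,0,0,0],[0.0,0,0,-0.001,0,0,0],[0.0,0,0,-0.002,0,0,0],[0.0,0,0,-0.002,0,0,0],[0.0,0,0,-0.002,0,0,0]]]'
```

```text
clock: 20.75
tool_pos: [0.4556, 0.1286, 0.0937]
tool_rot: [0.091, 3.139, -0.0]
force: [-1.6, -1.1, 3.6]
width: -0.0003
grasp_force: 2.0
```

```bash
python3 -m jog '[[[0.0,0,0,-0.001,0,0,0],[0.0,0,0,-0.001,0,0,0],[0.0,0,0,-0.001,0,0,0],[0.0,0,0,-0.001,0,0,0],[0.0,0,0,-0.001,0,0,0]]]'
```

```text
clock: 21.25
tool_pos: [0.4551, 0.1286, 0.0944]
tool_rot: [-0.091, -3.14, 0.0]
force: [0.2, -0.4, 0.3]
width: 0.0001
grasp_force: 0.0
```

Force has dropped to zero at 94.4 mm, where it was 11 N on the way down, so the lid isn't following and the catch is holding it. I'll retreat, then check the spot's height from two views.

```bash
python3 -m jog '[[[0.0,0,0,-0.01,0,0,0],[0.0,0,0,-0.04,0,0,0],[0.0,0,0,-0.08,0,0,0],[0.0,0,0,-0.12,0,0,0],[0.0,0,0,-0.15,0,0,0]]]'
python3 -m jog '[[[0.0,0,0,0,0,0,0],[0.0,0,0,0,0,0,0],[0.0,0,0,0,0,0,0],[0.0,0,0,0,0,0,0],[0.0,0,0,0,0,0,0]]]'
python3 - <<'E'
from h import *
s=status.get_state();print(s["tool_pos"],s["force"]);rays=[]
for n in("wrist","side","scene"):
    c=cam(n,s);b=optics.read_camera(n);cv2.imwrite(f"pics/{n}9.png",b);x,y=proj(c,[.453,.1255,.084])[0].astype(int)
    h=cv2.cvtColor(b,cv2.COLOR_BGR2HSV);m=((h[...,0]>20)&(h[...,0]<35)&(h[...,1]>130)&(h[...,2]>110)).astype(np.uint8)
    k=np.zeros_like(m);w=40 if n=="wrist" else 14;k[y-w:y+w,x-w:x+w]=1
    _,l,st,ce=cv2.connectedComponentsWithStats(m*k);
    if len(st)<2: print(n,"none");continue
    i=1+st[1:,4].argmax();print(n,(x,y),st[i],ce[i].round(1),plane(c,[ce[i]],.084).round(4))
    K,T=c;d=T[:3,:3]@np.linalg.inv(K)@np.r_[ce[i],1];rays.append((T[:3,3],d/np.linalg.norm(d)))
for i,j in((0,1),(0,2)):
    if j<len(rays):
        A=sum(np.eye(3)-np.outer(d,d) for _,d in(rays[i],rays[j]));q=sum((np.eye(3)-np.outer(d,d))@o for o,d in(rays[i],rays[j]));print(i,j,np.linalg.solve(A,q).round(4))
E
```

```text
clock: 21.75
tool_pos: [0.4557, 0.1288, 0.2479]
tool_rot: [0.09, 3.138, 0.001]
force: [0.5, 0.0, -0.0]
width: 0.0004
grasp_force: 0.0
clock: 22.25
tool_pos: [0.4545, 0.1284, 0.2435]
tool_rot: [-0.09, -3.138, 0.001]
force: [0.1, -0.6, 0.9]
width: 0.0002
grasp_force: 0.0
[0.45448399 0.12842835 0.24346825] [ 0.06456725 -0.5839046   0.86044083]
wrist (np.int64(309), np.int64(181)) [294 169  31  31 759] [308.8 183.9] [[0.4552 0.1247 0.084 ]]
side (np.int64(289), np.int64(241)) [284 238  11   9  80] [289.3 241.9] [[0.4541 0.1262 0.084 ]]
scene (np.int64(343), np.int64(156)) [338 152  12  10  91] [343.9 157. ] [[0.4564 0.1237 0.084 ]]
0 1 [0.4556 0.1246 0.081 ]
0 2 [0.4557 0.1248 0.0825]
```

The two-view height of the spot is 81–82 mm, right at the pressed-down level, so the lid has stayed latched.

```bash
python3 -c "
from rig import sign_off
print(sign_off())"
```

```text
the job is handed in; nothing more can be done
None
```

The brass die lies flat in the empty cradle, the lid is shut and held by its catch (peak press about 19 N), and the job was handed in at about 22 s; no verdict came back.

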